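# Even up a stack of cover blanks in a sprung V stop and hold it pressed for fastening

### The arm

A 6-joint arm with a two-finger parallel gripper is mounted at the origin on a cart in front of the work surface, level with it; the furniture and walls round the work are solid. World frame = base frame: x ahead of the robot, y to its left, z up, the work surface at z = 0. Lengths are in m, angles in rad, forces in N, time in s.
With the tool pointing down it reaches from about 0.275 to 0.875 m from the base axis. Payload 12.5 kg.
Tool frame: the origin (TCP) lies on the centre line of the jaws, within the pads' length; the fingertips stand r.finger_overhang ahead of it and the grasp point (between the pads) lies 3 mm ahead of it (r.finger_overhang is the distance from the TCP to the fingertips, in m); z points along the fingers, y is the direction in which the jaws open and shut (so a half turn about z gives the same grasp; the last joint's range is limited). The gripper opens to 85 mm and grips with 20 to 120 N. Pads are 22 mm wide; open, the fingers measure 114 mm over their backs; the gripper's body (76 mm by 85 mm) begins 54 mm behind the grasp point. The pads swing forward as they close: fully open they stand 13 mm farther back than shut.
Start: joints at [-1.431, 0.351, 1.652, -0, 1.139, -0.085], TCP at [0.123, -0.536, 0.253] pointing down, gripper open.
Joint ranges: [-2.75, 2.75], [-0.79, 2.1], [0.01, 2.65], [-1.57, 4.71], [0.07, 3.14], [-2.87, 2.87]. Speed limits (rad/s): [2.22, 2.22, 2.79, 3.14, 3.14, 3.14].

### API

Orientations are given as a unit quaternion [x, y, z, w].
In Python, from cell import r, optics gives the robot as it stands. The module is installed in compiled form; this text tells all that it offers. Calls block until the motion is done:
- r.move_to(position, orientation): joint-space move of the TCP to a pose.
- r.move_linear(position, rot=None, vel=0.15): straight line of the TCP; rot=None keeps the orientation; vel is the mean speed in m/s.
- r.set_joints(angles): joint-space move.
- r.set_gripper(opening, squeeze=None): opening from 0.0 (shut) to 1.0 (fully open); squeeze is the grip in N (None keeps the last); returns when the fingers have stopped.
- r.sleep(seconds).
- r.inverse_kinematics(position, orientation): joint angles nearest the present ones, or None.
- optics.get_image(name): name is "scene" or "top" or "wrist"; returns a dict with "pixels" (384x512x3 uint8, red, green, blue), "depth" (384x512 float32, m along the optical axis (not along the pixel's ray), 0 where there is no reading), "fx", "fy", "cx", "cy" (pixels), "camera_from_world" (4x4, takes a point from world to camera coordinates); the wrist camera has in their place "mount" (4x4, takes a point from camera to tool coordinates, whose origin is the TCP and whose axes are the flange's). Camera axes: x right, y down, z forward; pixel columns grow to the right and rows downward; lengths in m; the calibration is good to about 2 mm. The wrist camera is an equidistant fisheye: a pixel r from the principal point sees the ray r / f radians off the axis. A picture is of the moment at which its call begins: read the wrist's pose just before it.
A pose or a line that the arm cannot do raises r.PlanningError and nothing moves.
- r.hand_in(): hands the job in, once; it reports no verdict.
Readings, each from a call of its own:
- r.current_t(): time.
- r.current_q(): joint angles.
- r.current_qvel(): joint speeds.
- r.current_effort(): joint torques, N m.
- r.current_tool_pos(): TCP position.
- r.current_ee_rot(): TCP orientation.
- r.current_contact_force(): force on the tool from outside, world axes, zero at the start.
- r.current_torque(): the same for the moment, N m.
- r.current_opening(): opening from 0.0 (shut) to 1.0 (fully open).
Only numpy, scipy, OpenCV 4.12 (cv2) and the standard library are available. Lean on these libraries where they do the work, as an engineer would, in place of code of your own. Each camera call takes 0.05 s, during which the arm holds its last target.

### The job

Even up the three loosely stacked aluminium cover blanks and push the stack, still stacked, home into the sprung V stop so that every disc lies against both flanks with the edges flush. Then keep holding it there with the fingers as a third hand, pushing on the discs only, with the V stop pressed in a steady 10 mm (about 10 N; its rear face then comes level with the front of the two upright brass pins): the job finishes while you are still holding it so, nothing is let go. Work gently, never drive the stop anywhere near the end of its 22 mm travel, and leave the other things on the bench where they are.

Things in the scene. Friction and masses are not known exactly. Their poses are not given: they have to be found in the camera images.
- stop_base: fixed foot of the V stop, dark steel with a grey spring housing 50 mm high. Origin on the worktop where a seated disc's centre lies while the spring is relaxed; x points level from the discs into the V (push this way), y to the left of it, z up. The foot covers x 132 to 192, y -75 to 75 mm; two upright brass pins (6 mm thick, 52 high) at x 158, y +-45 mm.
- v_seat (a point): point on the moving V (steel, open towards -x) where the centre of a disc that touches both flanks lies, on the worktop; axes as stop_base. The flanks stand at 45 degrees to x, 105 mm long, 12 thick, 3 to 43 mm above the worktop, faced with slippery white plastic, so that pushed discs tend to centre themselves; inner faces meet at x +120.5 mm and end at x +46, y +-74 mm.
- v_stop (a joint): how far the V is pressed in along +x of stop_base, m: 0 relaxed, 0.022 at its end. The spring gives 1 N per mm (10 N at 0.010), so this value shows the force of the stack on the stop; the discs' friction on the worktop (1 to 4 N) comes on top of it at the fingers.
- blank_low: plain grey turned aluminium cover blank, a flat disc 170 mm in diameter (radius 85.2 mm) and 12.4 mm thick, about 0.3 kg, lightly oiled (slides easily). Origin: centre of its underside, z up. Lowest of the stack, lies on the worktop. The stack starts 20 to 45 mm short of the V (along -x of stop_base) and up to 14 mm to either side of its middle.
- blank_mid: plain grey turned aluminium cover blank, a flat disc 170 mm in diameter (radius 85.2 mm) and 12.4 mm thick, about 0.3 kg, lightly oiled (slides easily). Origin: centre of its underside, z up. Second of the stack, lies on blank_low, up to 12 mm off it in x and y at the start.
- blank_top: plain grey turned aluminium cover blank, a flat disc 170 mm in diameter (radius 85.2 mm) and 12.4 mm thick, about 0.3 kg, lightly oiled (slides easily). Origin: centre of its underside, z up. Top of the stack, lies on blank_mid, up to 12 mm off it in x and y at the start; the stack is 37.2 mm high.
- bushing_side: bystander: turned steel bushing 52 mm in diameter, 75 mm high, standing at the right of the V stop. Origin: centre of its underside. Leave alone.
- tape_side: bystander: roll of masking tape 94 mm in diameter, 24 mm high, lying a little to the left of the stack. Origin: centre of its underside. Leave alone.
- bushing_t3: bystander: turned steel bushing 52 mm in diameter, 75 mm high, standing farther to the right. Origin: centre of its underside. Leave alone.
- caliper: bystander: caliper 235 mm long, lying at the right. Leave alone.
- micrometer: bystander: micrometer 131 mm long, lying at the right. Leave alone.
- brush: bystander: flat brush 190 mm long, lying at the left. Leave alone.

How it is judged:
At the end, for the whole second after the job is handed in: All three blanks still lie flat on one another in order, each with its centre within 3.5 mm of the V's seat point (so against both flanks, edges flush), at rest; the V is pressed in between 6 and 14 mm (6 to 14 N) and stays so; the fingers push on the discs (over 1 N) and do not touch the stop (horizontal distance between each of blank_low, blank_mid, blank_top and v_seat below 0.0035 m and value of joint v_stop between 0.006 and 0.014 m and height (world z) of blank_low below 0.004 m and height (world z) of blank_mid between 0.009 and 0.0165 m and height (world z) of blank_top between 0.021 and 0.029 m and angle between each of blank_low, blank_mid, blank_top's own z axis and vertical below 0.06 rad and linear speed of each of blank_low, blank_mid, blank_top below 0.01 m/s and (contact force between the fingers and blank_low above 1 N or contact force between the fingers and blank_mid above 1 N or contact force between the fingers and blank_top above 1 N) and contact force between the fingers and stop_base below 0.5 N); the arm keeps its last pose, push and grip.
It fails at once if the V stop is driven in beyond 19 mm (value of joint v_stop above 0.019 m).
It fails at once if another thing on the bench is disturbed (moved over 20 mm) (distance of any of bushing_side, tape_side, bushing_t3, caliper, micrometer, brush from where it was at the start of the episode above 0.02 m).
It also fails if it takes over 45 s, if anything falls off the work surface, if the arm or the gripper's body presses on something with over 40 N, if the wrist force passes 120 N, or if a joint passes its speed limit or range.

## Working session

There is one attempt and no reset: what is moved stays moved. The work goes in short steps, each a Python script; the robot and the scene stay as the last script left them, time stands still between calls to the robot, and variables do not carry over. Pictures are saved under pics/ and viewed, and the job is handed in when it is done.

```bash
mkdir -p pics
python3 - <<'E'
from cell import r, optics
import cv2,numpy as np
for n in ["scene","top","wrist"]:
    p,q=r.current_tool_pos(),r.current_ee_rot()
    d=optics.get_image(n)
    cv2.imwrite(f"pics/{n}0.png",cv2.cvtColor(d["pixels"],cv2.COLOR_RGB2BGR))
    np.savez(f"{n}0.npz",**d)
    print(n,d["fx"],d["fy"],d["cx"],d["cy"],d.get("camera_from_world",d.get("mount")))
print(p,q,r.finger_overhang,r.current_t(),r.current_opening(),r.current_contact_force())
E
```

```text
scene 459.7174170589347 459.7174170589347 255.62274654085647 187.39353591411626 [[-0.7028176  -0.71121001 -0.01509092  0.41395243]
 [-0.36601112  0.37971985 -0.8496168   0.25773042]
 [ 0.60998629 -0.59160219 -0.52718456  1.66043902]
 [ 0.          0.          0.          1.        ]]
top 418.35248620688105 418.35248620688105 255.47052670359665 196.20381457493272 [[ 0.02326693 -0.99951443  0.02072585 -0.00378267]
 [-0.98972838 -0.02595428 -0.14058486  0.60656228]
 [ 0.14105452 -0.01724199 -0.98985167  1.30974981]
 [ 0.          0.          0.          1.        ]]
wrist 297.3186396354542 297.3186396354542 255.68771017620568 188.63540350201416 [[ 1.39686245e-05 -9.52521332e-01 -3.04471857e-01  7.74271822e-02]
 [ 9.99999925e-01  1.31089558e-04 -3.64227348e-04  1.68385716e-03]
 [ 3.86847399e-04 -3.04471829e-01  9.52521263e-01 -1.20651024e-01]
 [ 0.00000000e+00  0.00000000e+00  0.00000000e+00  1.00000000e+00]]
[ 0.12260835 -0.53588498  0.25280948] [ 9.93689144e-01  1.12167846e-01 -8.18616263e-06 -5.08783478e-04] 0.022 0.15 0.997980736181527 [ 0.9902174  -0.09273124 -0.1547229 ]
```

View pics/scene0.png

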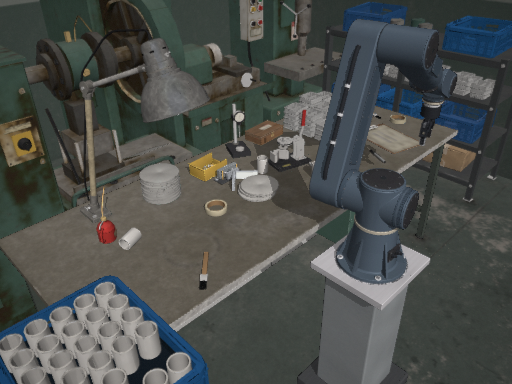

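View pics/top0.png

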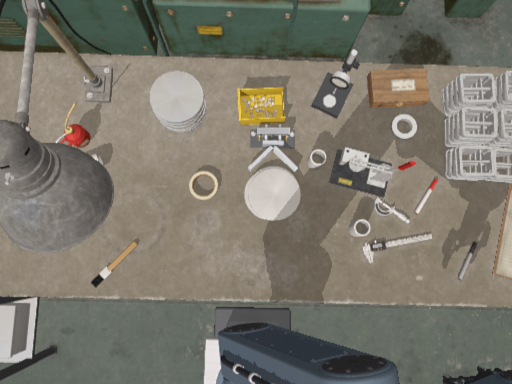

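The top view shows the stack at (272,193), with the V apex at about (272,150) and the foot with its two pins at about (272,135). The tape is at (204,185), the near bushing at (317,158) and the other bushing at (361,228). The stop points roughly along world +x.

Run:
```python
import cv2
im=cv2.imread("pics/top0.png")[115:230,185:335]
cv2.imwrite("pics/top0c.png",cv2.resize(im,None,fx=5.2,fy=5.2,interpolation=cv2.INTER_CUBIC))
```

```text
(no output)
```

View pics/top0c.png

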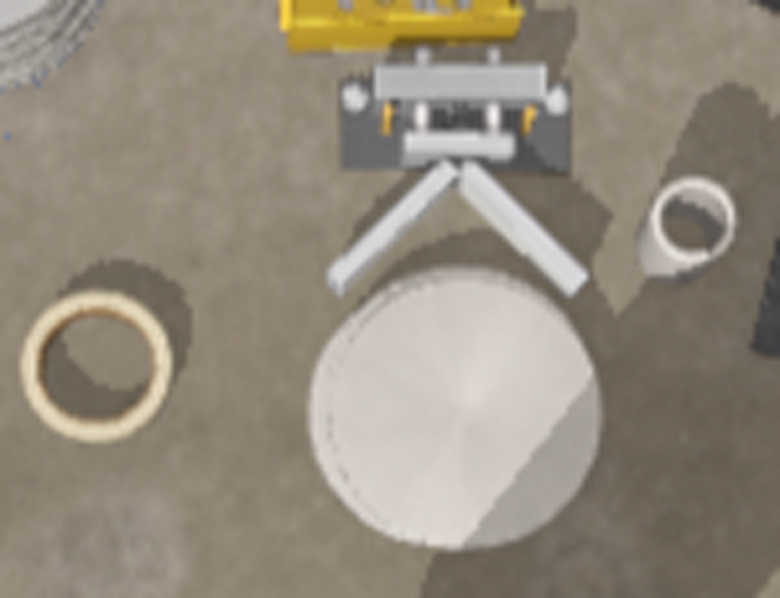

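```bash
cat > h.py <<'E'
import numpy as np,cv2
def ray(d,u,v,z):
    M=np.array(d["camera_from_world"]);R=M[:3,:3];t=M[:3,3]
    c=-R.T@t; k=R.T@np.array([(u-d["cx"])/d["fx"],(v-d["cy"])/d["fy"],1.])
    return c+k*(z-c[2])/k[2]
E
python3 - <<'E'
from h import *
d=dict(np.load("top0.npz"))
def P(n,x,y,z): 
    print(n,np.round(ray(d,(x+.5)/5.2-.5+185,(y+.5)/5.2-.5+115,z),4))
P("foot FL",341,168,0.012);P("foot FR",571,174,0.012)
P("pinL",388,106,.052);P("pinR",530,108,.052)
P("tipL outer-in",341,294,.043);P("tipL out",329,272,.043);P("tipR in",571,297,.043);P("tipR out",586,279,.043)
P("apex in",457,180,.043)
for n,x,y in [("l",309,410),("r",601,410),("b",460,549),("t",462,268)]:P("top "+n,x,y,.0372)
P("tape",97,366,.024);P("bush",696,220,.075)
D=d["depth"];M=d["camera_from_world"];R=M[:3,:3];t=M[:3,3]
v,u=np.mgrid[0:384,0:512]
C=np.stack([(u-d["cx"])/d["fx"]*D,(v-d["cy"])/d["fy"]*D,D],-1)
W=(C-t)@R
np.save("W.npy",W)
sub=W[165:225,240:305]; m=(sub[...,2]>.03)&(sub[...,2]<.045)
pts=sub[m]; print(len(pts),np.median(pts[:,2]))
mm=(m*255).astype(np.uint8); cs,_=cv2.findContours(mm,cv2.RETR_EXTERNAL,cv2.CHAIN_APPROX_NONE)
c=max(cs,key=cv2.contourArea);(cx,cy),rr=cv2.minEnclosingCircle(c);print(cx+240,cy+165,rr,ray(d,cx+240,cy+165,.0372))
E
```

```text
foot FL [0.7778 0.0324 0.012 ]
foot FR [ 0.7781 -0.1167  0.012 ]
pinL [0.8083 0.0038 0.052 ]
pinR [ 0.8096 -0.0859  0.052 ]
tipL outer-in [0.6885 0.0304 0.043 ]
tipL out [0.7024 0.0383 0.043 ]
tipR in [ 0.6906 -0.1141  0.043 ]
tipR out [ 0.7024 -0.1234  0.043 ]
apex in [ 0.764  -0.0411  0.043 ]
top l [0.6154 0.0485 0.0372]
top r [ 0.6202 -0.1343  0.0372]
top b [ 0.5307 -0.0474  0.0372]
top t [ 0.7085 -0.0456  0.0372]
tape [0.6419 0.1832 0.024 ]
bush [ 0.7345 -0.1873  0.075 ]
2135 0.03578360256858612
274.0287094116211 194.30622100830078 26.1107177734375 [ 0.61509554 -0.04907769  0.0372    ]
```

The V seat measures about (0.646, -0.042), with yaw of about +0.4°. The top disc's centre is about (0.617, -0.046). I'll close the fingers to make a flat pusher, come down behind the stack and look with the wrist camera.

```bash
cat >> h.py <<'E'
def snap(n,tag):
    from cell import r,optics
    p,q=r.current_tool_pos(),r.current_ee_rot()
    d=optics.get_image(n); np.savez(f"{tag}.npz",p=p,q=q,**d)
    cv2.imwrite(f"pics/{tag}.png",cv2.cvtColor(d["pixels"],cv2.COLOR_RGB2BGR)); return d
def wray(d,u,v,z):
    from scipy.spatial.transform import Rotation as Ro
    x=(u-d["cx"])/d["fx"];y=(v-d["cy"])/d["fy"];th=np.hypot(x,y)
    k=np.array([x/th*np.sin(th),y/th*np.sin(th),np.cos(th)])
    R=Ro.from_quat(d["q"]).as_matrix();m=d["mount"]
    c=d["p"]+R@m[:3,3];k=R@m[:3,:3]@k
    return c+k*(z-c[2])/k[2]
E
python3 - <<'E'
from cell import r
from h import *
Q=[1,0,0,0]
try:
    print(r.inverse_kinematics([.48,-.043,.2],Q),r.inverse_kinematics([.48,-.043,.028],Q))
    r.set_gripper(0.0,20)
    r.move_to([.60,-.043,.25],Q)
    d=snap("wrist","w1")
    print(r.current_t(),r.current_q(),r.current_tool_pos(),r.current_opening(),r.current_contact_force())
except r.PlanningError as e: print(e)
E
```

```text
[-1.85983795e-01  2.96185128e-01  1.87783648e+00 -4.44089210e-16
  9.67571041e-01  1.38481253e+00] [-1.85983795e-01  6.01566528e-01  1.96513429e+00 -4.44089210e-16
  5.74891841e-01  1.38481253e+00]
3.4083 [-1.50110196e-01  4.47381333e-01  1.51604562e+00 -1.04781572e-04
  1.17809865e+00  1.42161676e+00] [ 0.59994464 -0.04373531  0.25002734] -0.002647017338933247 [-0.35113506  1.04591878  0.60625981]
```

View pics/w1.png

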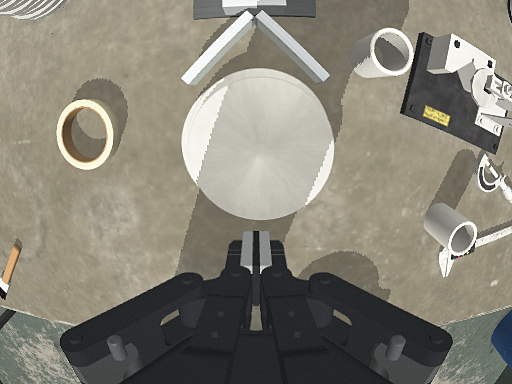

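The wrist view shows the top disc centred near (258,143). The flank tips are near (188,80) and (325,78), the apex near (257,12), and a rim of the lower discs shows ahead of the top one. I'll enlarge it.

Run:
```python
import cv2
im=cv2.imread("pics/w1.png")[0:230,165:350]
cv2.imwrite("pics/w1c.png",cv2.resize(im,None,fx=2.6,fy=2.6,interpolation=cv2.INTER_CUBIC))
im=cv2.imread("pics/w1.png")[0:95,175:345]
cv2.imwrite("pics/w1d.png",cv2.resize(im,None,fx=4.5,fy=4.5,interpolation=cv2.INTER_CUBIC))
```

```text
(no output)
```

View pics/w1c.png

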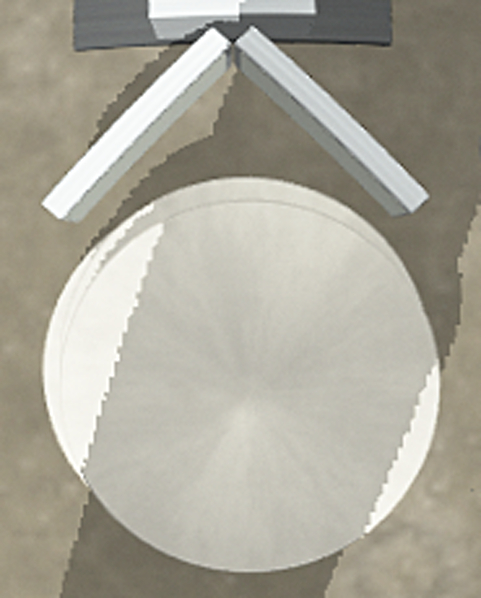

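View pics/w1d.png

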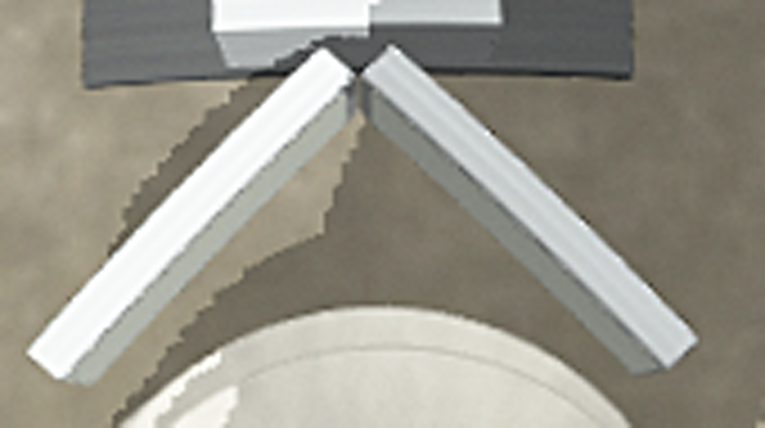

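Run:
```python
from h import *
d=dict(np.load("w1.npz"))
A=lambda x,y,z:wray(d,(x+.5)/4.5-.5+175,(y+.5)/4.5-.5,z)
B=lambda x,y,z:wray(d,(x+.5)/2.6-.5+165,(y+.5)/2.6-.5,z)
np.set_printoptions(precision=4,suppress=True)
print("tips",A(65,381,.043),A(663,369,.043),"apex",A(358,88,.043))
print("tips outer",A(28,352,.043),A(697,341,.043))
print("foot",A(83,87,.012),A(632,78,.012))
print("top f,b,l,r",B(250,201,.0372),B(250,571,.0372),B(61,370,.0372),B(438,370,.0372))
for z in(.0248,.0124):print("mid f,l",B(250,178,z),B(42,365,z))
```

```text
tips [0.6933 0.0277 0.043 ] [ 0.6962 -0.1182  0.043 ] apex [ 0.7651 -0.0439  0.043 ]
tips outer [0.7011 0.0369 0.043 ] [ 0.7037 -0.1267  0.043 ]
foot [0.7768 0.0296 0.012 ] [ 0.779  -0.1167  0.012 ]
top f,b,l,r [ 0.6998 -0.0511  0.0372] [ 0.5317 -0.0516  0.0372] [0.6274 0.0322 0.0372] [ 0.6276 -0.1349  0.0372]
mid f,l [ 0.711  -0.0514  0.0248] [0.6281 0.044  0.0248]
mid f,l [ 0.7122 -0.0516  0.0124] [0.6264 0.0472 0.0124]
```

```bash
cat >> h.py <<'E'
YAW=.016; Q=[np.cos(YAW/2),np.sin(YAW/2),0,0]
def PP(x,z=.027): return [x,-.0464+(x-.56)*YAW,z]
E
python3 - <<'E'
from cell import r
from h import *
try:
    r.move_to(PP(.495,.12),Q)
    r.move_linear(PP(.495),vel=.12)
    f0=np.array(r.current_contact_force());print(r.current_t(),r.current_tool_pos(),f0)
    for x in np.arange(.512,.541,.004):
        r.move_linear(PP(x),vel=.03); print(round(r.current_t(),2),np.round(r.current_tool_pos(),4),np.round(r.current_contact_force(),2))
    snap("wrist","w2")
except r.PlanningError as e: print(e)
E
```

```text
5.0417 [ 0.49555489 -0.04752167  0.02760728] [-0.23530895  0.3248301  -0.1788645 ]
5.76 [ 0.5118 -0.0471  0.0269] [-0.96 -0.52 -0.18]
6.04 [ 0.5162 -0.0471  0.027 ] [ 0.05  0.15 -0.6 ]
6.33 [ 0.5202 -0.047   0.027 ] [-0.27 -0.64  1.56]
6.61 [ 0.5242 -0.047   0.027 ] [ 0.04 -0.45 -0.25]
6.89 [ 0.5281 -0.0469  0.0269] [-0.5   0.11 -0.37]
7.17 [ 0.5324 -0.0469  0.027 ] [-1.19 -0.45  1.34]
7.46 [ 0.5364 -0.0468  0.0271] [-0.6   0.16 -1.02]
7.74 [ 0.5404 -0.0468  0.027 ] [-0.7  -0.3  -1.12]
```

View pics/w2.png

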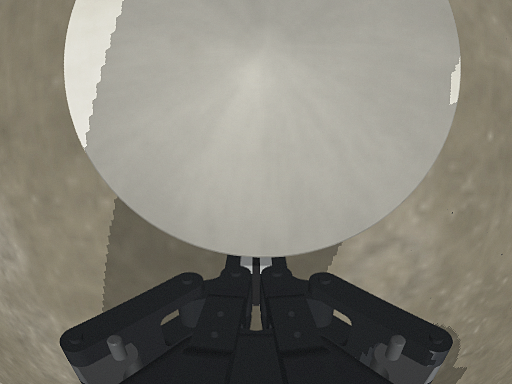

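The finger is at the top disc's rear rim, near (256,257). I'll keep pushing slowly.

```bash
cat >> h.py <<'E'
def F(n=8):
    from cell import r
    a=[]
    for _ in range(n): a.append(r.current_contact_force()); r.sleep(.02)
    return np.round(np.mean(a,0),2)
E
python3 - <<'E'
from cell import r
from h import *
print(F())
for x in np.arange(.542,.555,.002):
    r.move_linear(PP(x),vel=.03); r.sleep(.1); f=F(); print(round(r.current_t(),2),np.round(r.current_tool_pos(),4),f)
    if f[0]<-9: break
snap("wrist","w3");snap("top","t3")
E
```

```text
[-0.05 -0.15  0.07]
8.41 [ 0.5419 -0.0467  0.027 ] [-1.93 -0.    0.42]
8.89 [ 0.544  -0.0466  0.027 ] [-2.2   0.25 -0.43]
9.38 [ 0.5459 -0.0466  0.0269] [-3.93  0.08 -0.22]
9.86 [ 0.5477 -0.0466  0.0269] [-5.24  0.06  0.93]
10.34 [ 0.5494 -0.0466  0.0268] [-6.42 -0.33  0.97]
10.82 [ 0.551  -0.0466  0.0267] [-7.8  -1.42  0.83]
11.31 [ 0.5528 -0.0466  0.0266] [-8.85 -2.05  1.14]
```

View pics/t3.png

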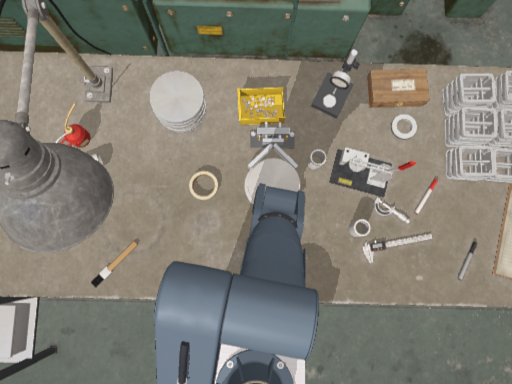

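View pics/w3.png

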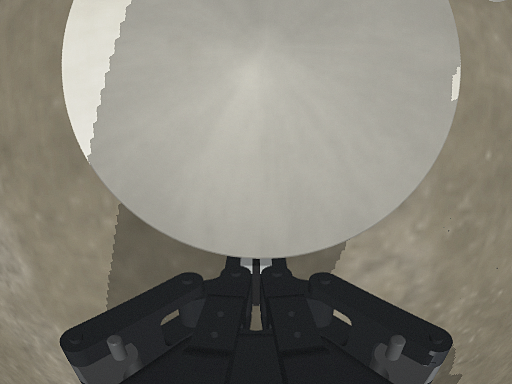

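The top view shows the stack in the V and the arm over its rear half. I'll crop to check seating and the stop's travel.

Run:
```python
import cv2
a=cv2.imread("pics/top0.png")[112:215,225:320];b=cv2.imread("pics/t3.png")[112:215,225:320]
import numpy as np
cv2.imwrite("pics/t3c.png",np.hstack([cv2.resize(x,None,fx=4.2,fy=5,interpolation=cv2.INTER_CUBIC) if 0 else cv2.resize(x,None,fx=4.2,fy=4.2,interpolation=cv2.INTER_CUBIC) for x in(a,b)]))
```

```text
(no output)
```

View pics/t3c.png

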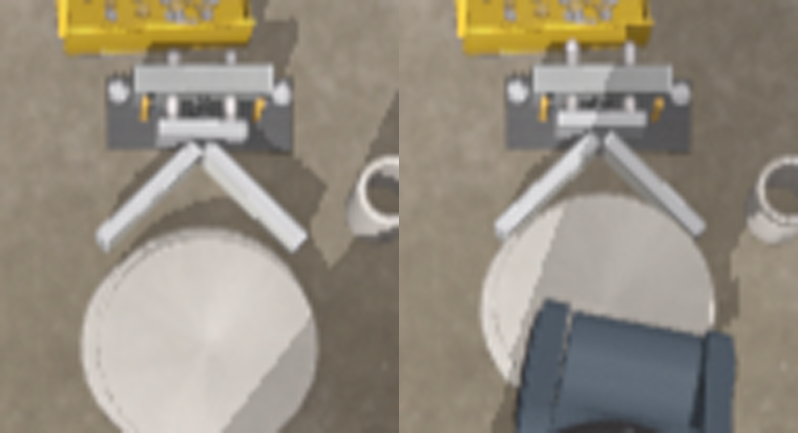

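Run:
```python
from cell import r
from h import *
x=.5555
for dy in [0,-.002,-.004,-.002,0,.002,0,-.001]:
    p=PP(x);p[1]+=dy
    r.move_linear(p,vel=.03); r.sleep(.1); f=F(6); print(dy,round(r.current_t(),2),np.round(r.current_tool_pos(),4),f)
snap("wrist","w4");snap("top","t4");snap("scene","s4")
import cv2
b=cv2.imread("pics/t4.png")[112:205,225:325];c=cv2.imread("pics/s4.png")[150:215,200:300]
cv2.imwrite("pics/t4c.png",cv2.resize(b,None,fx=6,fy=6,interpolation=cv2.INTER_CUBIC))
cv2.imwrite("pics/s4c.png",cv2.resize(c,None,fx=7,fy=7,interpolation=cv2.INTER_CUBIC))
```

```text
0 11.86 [ 0.5541 -0.0466  0.0266] [-10.14  -2.39   1.44]
-0.002 12.31 [ 0.5542 -0.0486  0.0266] [-8.78 -2.47  1.22]
-0.004 12.76 [ 0.5545 -0.0506  0.0266] [-7.67 -2.23  0.47]
-0.002 13.21 [ 0.5545 -0.0486  0.0266] [-7.56 -1.58 -0.5 ]
0 13.66 [ 0.5545 -0.0466  0.0265] [-7.15 -1.5  -0.59]
0.002 14.11 [ 0.5545 -0.0445  0.0265] [-6.96 -0.86 -0.91]
0 14.56 [ 0.5546 -0.0466  0.0266] [-6.5  -1.97 -1.61]
-0.001 15.01 [ 0.5547 -0.0475  0.0265] [-6.19 -1.35 -1.88]
```

View pics/t4c.png

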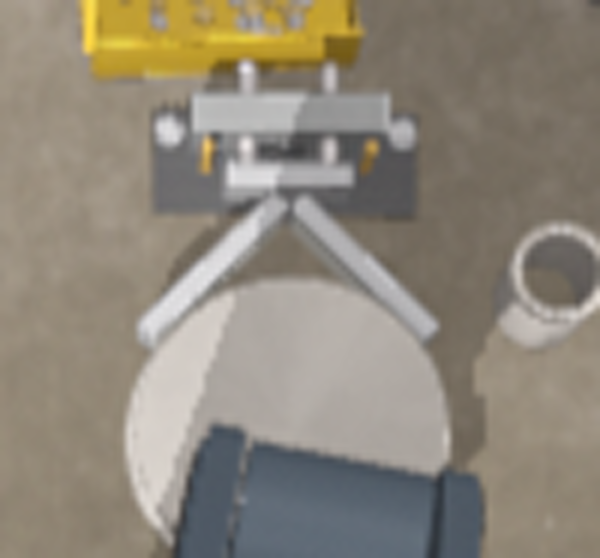

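View pics/s4c.png

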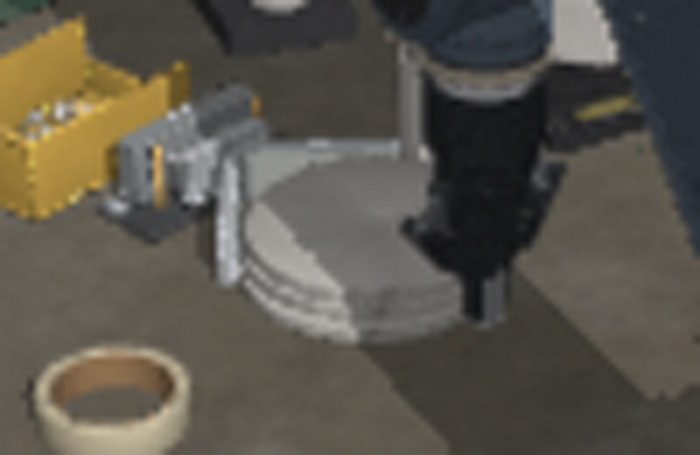

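The scene crop shows stepped rims, and the stop appears to have come back a little. I'll measure the V's travel and the disc outlines by template matching and overlay.

```bash
cat > m.py <<'E'
from h import *
import sys
def travel(tag):
    g=lambda f:cv2.GaussianBlur(cv2.resize(cv2.imread(f)[118:178,240:305],None,fx=8,fy=8,interpolation=cv2.INTER_CUBIC)[...,2],(0,0),3)
    a,b=g("pics/top0.png"),g(f"pics/{tag}.png"); 
    for n,(x0,x1,y0,y1) in dict(plate=(258,288,137,148),L=(246,262,158,171),R=(285,300,158,171)).items():
        T=a[(y0-118)*8:(y1-118)*8,(x0-240)*8:(x1-240)*8]
        m=cv2.matchTemplate(b,T,cv2.TM_CCOEFF_NORMED);_,s,_,l=cv2.minMaxLoc(m)
        print(tag,n,"dpx",(l[0]-(x0-240)*8)/8,(l[1]-(y0-118)*8)/8,"score",round(s,2))
def overlay(tag,off,sc,box,cs,out,stepped=False):
    d=dict(np.load(tag+".npz")); im=cv2.imread(f"pics/{tag}.png")[box[1]:box[3],box[0]:box[2]]
    im=cv2.resize(im,None,fx=sc,fy=sc,interpolation=cv2.INTER_CUBIC)
    M=d["camera_from_world"];th=np.linspace(0,2*np.pi,200)
    for (x,y),z,col in cs:
        P=np.c_[x+.0852*np.cos(th),y+.0852*np.sin(th),0*th+z]@M[:3,:3].T+M[:3,3]
        u=P[:,0]/P[:,2]*d["fx"]+d["cx"];v=P[:,1]/P[:,2]*d["fy"]+d["cy"]
        q=np.c_[(u-box[0]+.5)*sc-.5,(v-box[1]+.5)*sc-.5]
        cv2.polylines(im,[np.round(q*8).astype(np.int32)],True,col,1,cv2.LINE_AA,3)
    cv2.imwrite(out,im)
E
python3 - <<'E'
from m import *
travel("t3");travel("t4")
s=(.6465+.007,-.0452)
cs=[(s,.0372,(0,0,255)),(s,.0248,(0,160,0)),(s,.0124,(255,0,0)),(s,0,(255,0,255))]
overlay("s4",0,8,(205,160,295,210),cs,"pics/s4o.png")
overlay("t4",0,7,(235,150,315,210),cs[:1],"pics/t4o.png")
E
```

```text
t3 plate dpx 0.0 -2.125 score 0.87
t3 L dpx 8.375 -10.75 score 0.85
t3 R dpx -11.0 -14.0 score 0.78
t4 plate dpx 0.0 -1.375 score 0.9
t4 L dpx 9.25 -11.0 score 0.82
t4 R dpx -10.25 -12.875 score 0.77
```

View pics/s4o.png

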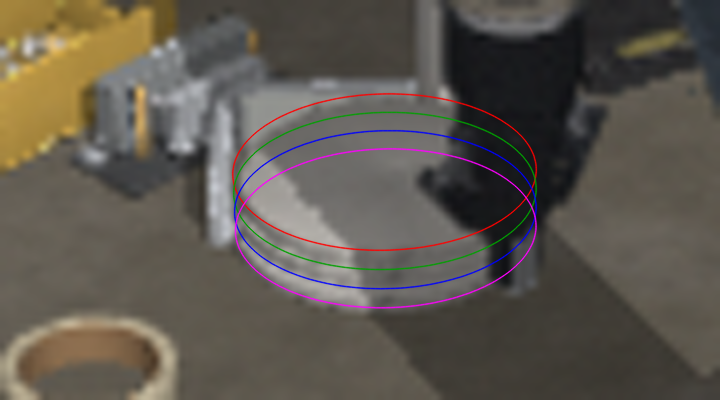

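View pics/t4o.png

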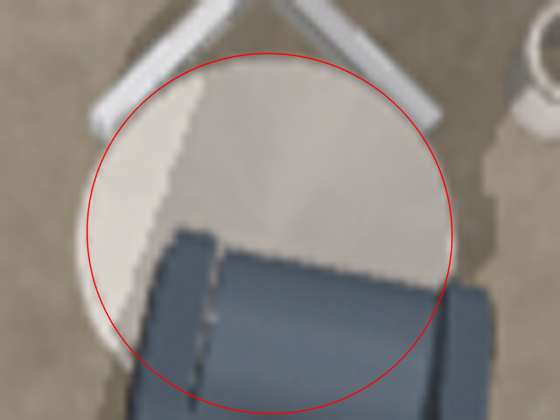

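The silhouette is about 54.4 px wide where a flush stack would give 52.1. At least one disc is therefore off sideways by about 4 mm or more. I'll look at the wrist view.

Run:
```python
import cv2
for t in("w3","w4"):
    im=cv2.imread(f"pics/{t}.png")[0:290,40:490]
    cv2.imwrite(f"pics/{t}c.png",cv2.resize(im,None,fx=1.75,fy=1.75,interpolation=cv2.INTER_CUBIC))
```

```text
(no output)
```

View pics/w4c.png

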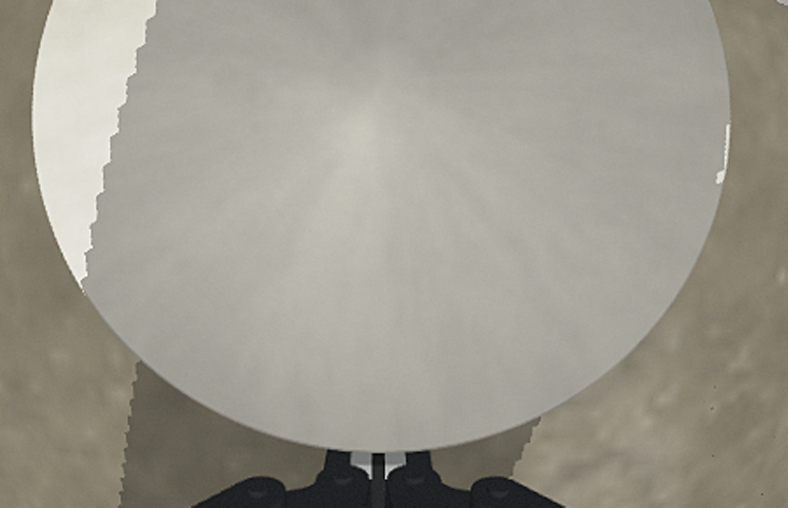

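View pics/w3c.png

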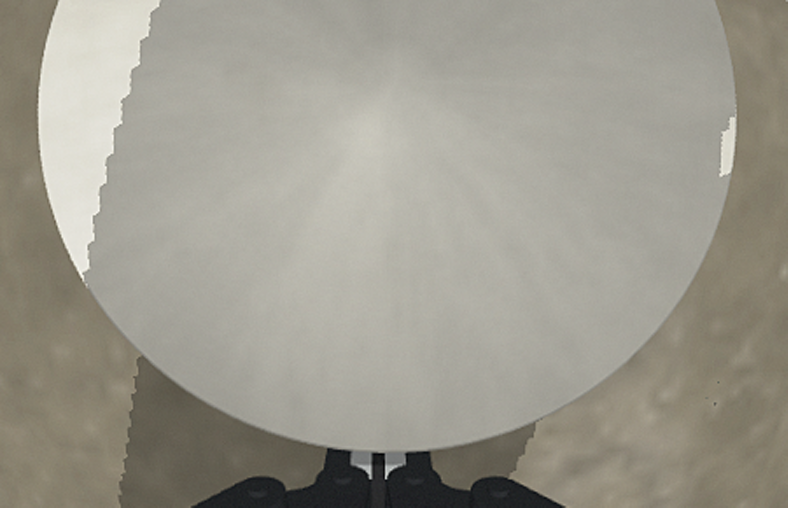

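Run:
```python
from h import *
from scipy.optimize import least_squares
np.set_printoptions(precision=4,suppress=True)
for t,pts in (("w3",[(38,110),(736,120),(386,452),(87,285),(640,360),(200,402)]),("w4",[(32,115),(731,115),(378,452),(87,297),(640,358),(200,405)])):
    d=dict(np.load(t+".npz"))
    W=np.array([wray(d,(x+.5)/1.75-.5+40,(y+.5)/1.75-.5,.0372)[:2] for x,y in pts])
    s=least_squares(lambda c:np.hypot(*(W-c[:2]).T)-c[2],[.65,-.045,.085]).x
    print(t,d["p"],s,np.hypot(*(W-s[:2]).T)-s[2])
im=[cv2.resize(cv2.imread(f"pics/{t}.png")[160:200,235:312],None,fx=10,fy=10,interpolation=cv2.INTER_CUBIC) for t in("t4",)]
cv2.imwrite("pics/t4e.png",im[0])
im=cv2.resize(cv2.imread("pics/s4.png")[168:205,225:275],None,fx=14,fy=14,interpolation=cv2.INTER_CUBIC)
cv2.imwrite("pics/s4e.png",im)
```

```text
w3 [ 0.5528 -0.0466  0.0266] [ 0.6478 -0.0503  0.0846] [ 0.0004 -0.0007 -0.001  -0.0003  0.0013  0.0002]
w4 [ 0.5547 -0.0475  0.0265] [ 0.6498 -0.0496  0.0849] [ 0.0005 -0.001  -0.0012 -0.      0.0018 -0.0001]
```

View pics/t4e.png

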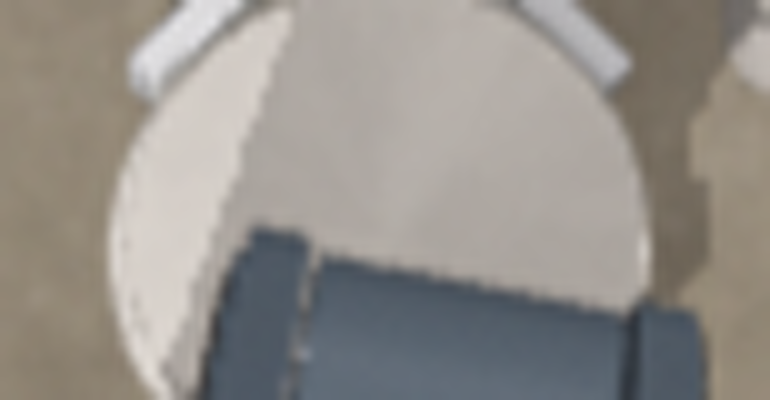

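View pics/s4e.png

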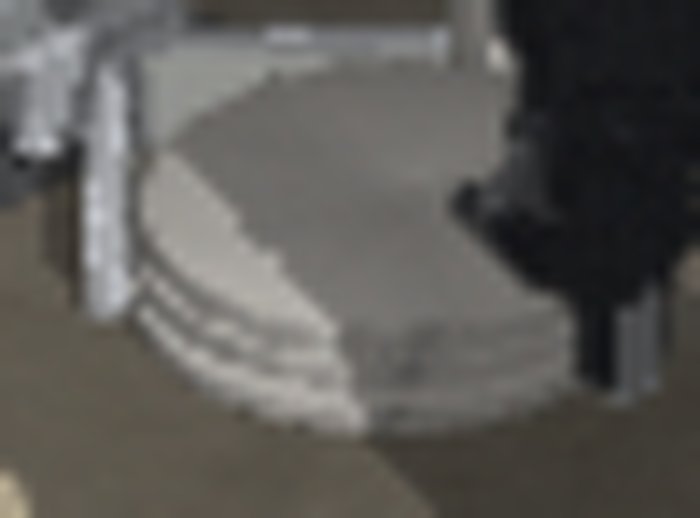

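The top disc is about 5 mm right of the seat line and the lower ones are left of it. They are jammed against opposite flanks by friction on the flat pusher. A wide two-finger cradle centres the stack actively, so I'll back off, open the fingers and push again with them lowered, because open pads sit higher.

Run:
```python
from cell import r
from h import *
r.move_linear(PP(.50),vel=.08)
r.set_gripper(1.0)
print(r.finger_overhang,r.current_t(),r.current_opening(),F())
z=.027
for z in(.022,.018,.016,.0145):
    r.move_linear(PP(.50,z),vel=.05); f=F(5); print(z,np.round(r.current_tool_pos(),4),f)
    if f[2]>4: break
snap("wrist","w5");snap("scene","s5");snap("top","t5")
c=cv2.imread("pics/s5.png")[150:215,200:300]
cv2.imwrite("pics/s5c.png",cv2.resize(c,None,fx=7,fy=7,interpolation=cv2.INTER_CUBIC))
```

```text
0.022 16.7833 1.0023553217027237 [ 0.18 -0.37 -0.22]
0.022 [ 0.4999 -0.0473  0.0219] [-0.03  0.11 -0.18]
0.018 [ 0.5    -0.0473  0.0179] [ 0.47  0.13 -0.03]
0.016 [ 0.5    -0.0474  0.016 ] [ 0.14 -0.35  0.07]
0.0145 [ 0.5    -0.0473  0.0145] [0.17 0.13 0.1 ]
```

View pics/s5c.png

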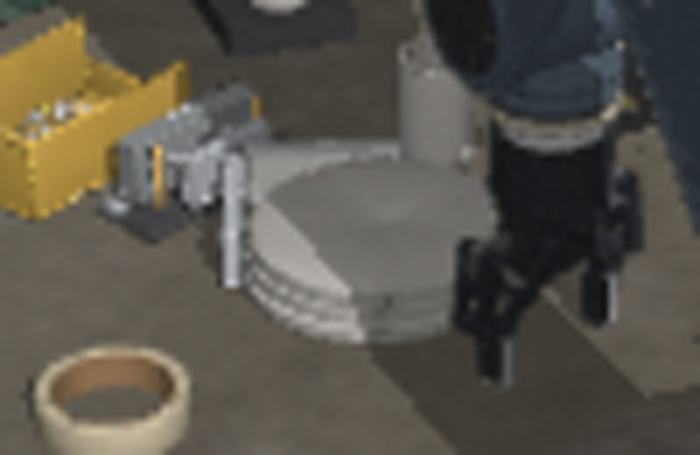

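View pics/w5.png

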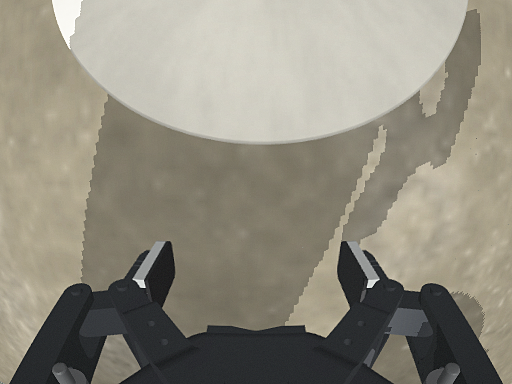

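Run:
```python
from cell import r
from h import *
z=.0145
r.move_linear(PP(.545,z),vel=.08);print(F())
for x in np.arange(.550,.5725,.0025):
    r.move_linear(PP(x,z),vel=.03); r.sleep(.08); f=F(6); print(round(r.current_t(),2),np.round(r.current_tool_pos(),4),f)
    if f[0]<-9.5: break
snap("wrist","w6");snap("scene","s6");snap("top","t6")
c=cv2.imread("pics/s6.png")[165:210,215:285]
cv2.imwrite("pics/s6c.png",cv2.resize(c,None,fx=10,fy=10,interpolation=cv2.INTER_CUBIC))
b=cv2.imread("pics/t6.png")[120:200,230:315]
cv2.imwrite("pics/t6c.png",cv2.resize(b,None,fx=7,fy=7,interpolation=cv2.INTER_CUBIC))
from m import travel; travel("t6")
```

```text
[ 0.12 -0.08  0.17]
19.75 [ 0.5499 -0.0465  0.0145] [-0.   -0.25 -0.43]
20.18 [ 0.5525 -0.0465  0.0145] [-0.18  0.01  0.23]
20.62 [ 0.555  -0.0465  0.0145] [-0.11  0.28  0.36]
21.05 [ 0.5575 -0.0464  0.0145] [-0.06 -0.4  -0.19]
21.48 [ 0.56   -0.0464  0.0145] [ 0.2  -0.16 -0.12]
21.92 [ 0.5622 -0.0463  0.0144] [-2.86  0.02  0.08]
22.35 [ 0.5647 -0.0462  0.0144] [-4.97  1.38 -0.27]
22.78 [ 0.5673 -0.0462  0.0144] [-4.64  2.11 -0.58]
23.22 [ 0.5694 -0.0459  0.0143] [-6.56  3.08  0.38]
t6 plate dpx 0.0 -1.5 score 0.9
t6 L dpx 10.375 -12.25 score 0.78
t6 R dpx -10.5 -13.25 score 0.8
```

View pics/s6c.png

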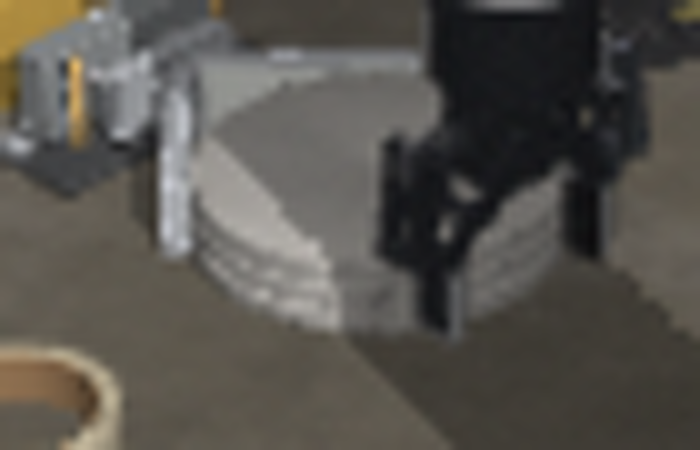

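View pics/t6c.png

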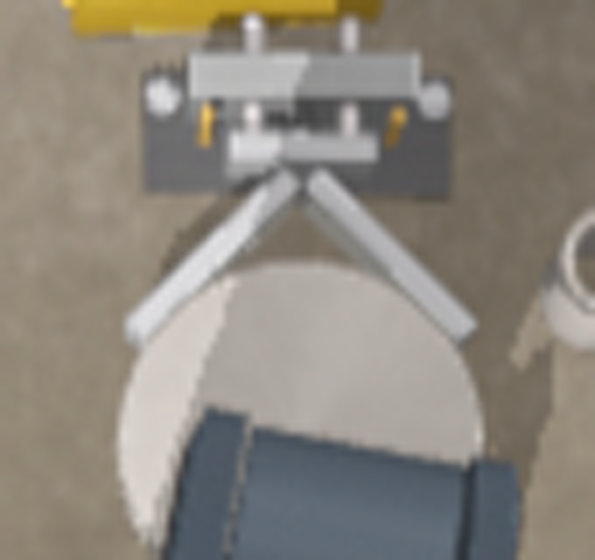

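Now the rims look flush: the silhouette is 52.1 px wide and centred in the V. The side load of +3 N means the cradle sits slightly too far right, so I'll shift it left a little and press on.

Run:
```python
from cell import r
from h import *
z=.0145
for x,dy in[(.570,.001),(.570,.002),(.572,.002),(.574,.002),(.5755,.002)]:
    p=PP(x,z);p[1]+=dy
    r.move_linear(p,vel=.03); r.sleep(.1); f=F(6); print(x,dy,round(r.current_t(),2),np.round(r.current_tool_pos(),4),f)
    if f[0]<-12: break
snap("wrist","w7");snap("scene","s7");snap("top","t7")
c=cv2.imread("pics/s7.png")[165:210,215:285]
cv2.imwrite("pics/s7c.png",cv2.resize(c,None,fx=10,fy=10,interpolation=cv2.INTER_CUBIC))
b=cv2.imread("pics/t7.png")[120:200,230:315]
cv2.imwrite("pics/t7c.png",cv2.resize(b,None,fx=7,fy=7,interpolation=cv2.INTER_CUBIC))
from m import travel; travel("t7")
```

```text
0.57 0.001 23.82 [ 0.5696 -0.0453  0.0143] [-6.19  0.37 -0.95]
0.57 0.002 24.27 [ 0.5696 -0.0447  0.0143] [-5.73 -2.81 -0.48]
0.572 0.002 24.72 [ 0.5712 -0.0448  0.0143] [-8.12 -4.33  0.65]
0.574 0.002 25.17 [ 0.5729 -0.0448  0.0142] [-10.07  -4.71   2.  ]
0.5755 0.002 25.62 [ 0.574  -0.0448  0.0142] [-12.61  -5.02   3.52]
t7 plate dpx 0.0 -2.75 score 0.83
t7 L dpx 10.75 -13.75 score 0.78
t7 R dpx -10.75 -14.5 score 0.8
```

View pics/t7c.png

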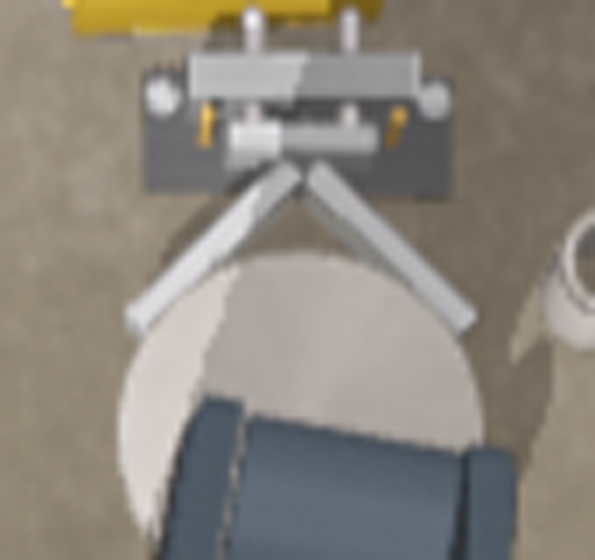

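View pics/w7.png

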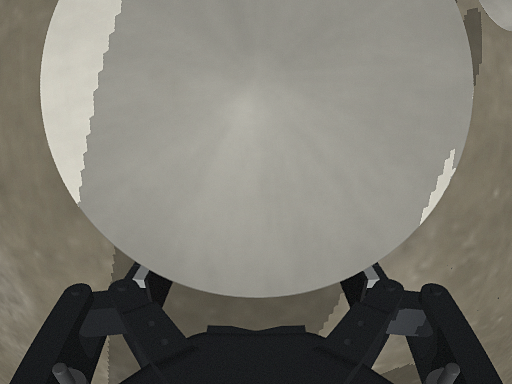

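The travel is about 2.75 px, or about 9 mm. I'll centre the cradle to remove the -5 N side load and add a touch more push.

Run:
```python
from cell import r
from h import *
z=.0145
for x,dy in[(.5755,.001),(.576,.0012)]:
    p=PP(x,z);p[1]+=dy
    r.move_linear(p,vel=.03); r.sleep(.3); f=F(8); print(x,dy,round(r.current_t(),2),np.round(r.current_tool_pos(),4),f)
snap("scene","s8");snap("top","t8");snap("wrist","w8")
b=cv2.imread("pics/t8.png")[120:200,230:315]
cv2.imwrite("pics/t8c.png",cv2.resize(b,None,fx=7,fy=7,interpolation=cv2.INTER_CUBIC))
from m import *; travel("t8")
s=(.6465+.010,-.0448)
cs=[(s,.0372,(0,0,255)),(s,.0248,(0,160,0)),(s,.0124,(255,0,0)),(s,0,(255,0,255))]
overlay("s8",0,11,(218,165,284,212),cs,"pics/s8o.png")
overlay("s8",0,11,(218,165,284,212),[],"pics/s8c.png")
overlay("t8",0,7,(235,150,315,210),cs[:1],"pics/t8o.png")
```

```text
0.5755 0.001 26.45 [ 0.574  -0.0452  0.0142] [-11.4   -0.27   3.37]
0.576 0.0012 27.13 [ 0.5742 -0.0451  0.0141] [-13.63  -1.65   4.72]
t8 plate dpx 0.0 -2.75 score 0.83
t8 L dpx 10.75 -13.75 score 0.78
t8 R dpx -10.75 -14.5 score 0.79
```

View pics/s8c.png

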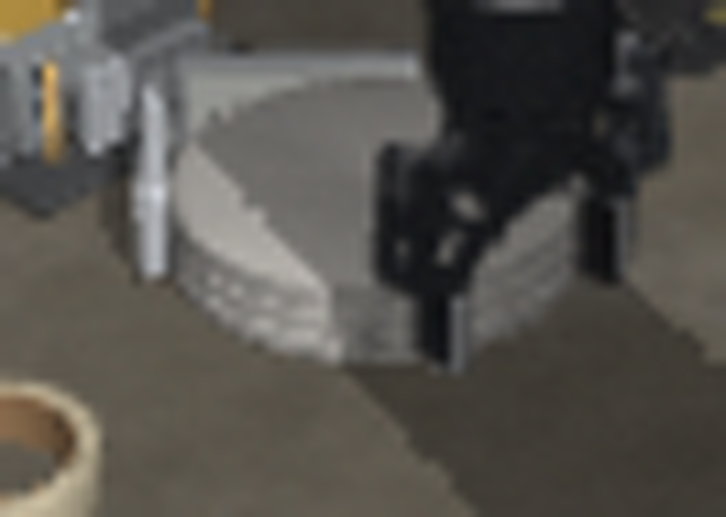

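View pics/s8o.png

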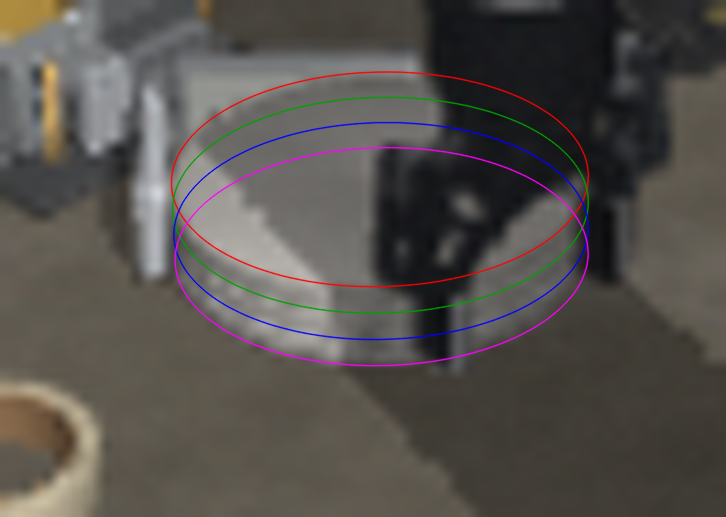

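View pics/t8o.png

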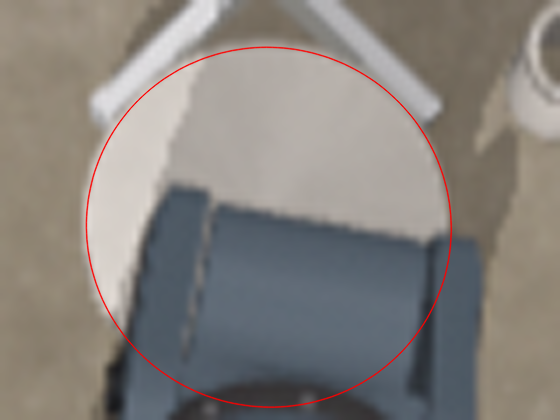

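View pics/t8c.png

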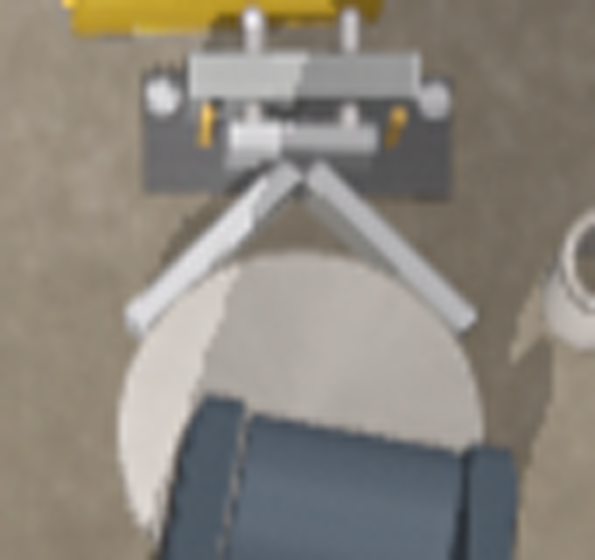

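Run:
```python
from cell import r
from h import *
from m import travel
for _ in range(3):
    r.sleep(.4); print(round(r.current_t(),2),np.round(r.current_tool_pos(),4),F(8),np.abs(r.current_qvel()).max())
snap("top","t9");travel("t9")
r.hand_in()
```

```text
27.68 [ 0.5742 -0.0451  0.0142] [-13.56  -1.87   4.94] 0.001130164508056631
28.22 [ 0.5742 -0.0451  0.0142] [-13.41  -1.63   4.97] 0.0018716597948146775
28.75 [ 0.5742 -0.0451  0.0142] [-13.54  -1.63   5.12] 0.001408488509903881
t9 plate dpx 0.0 -2.75 score 0.83
t9 L dpx 10.75 -13.75 score 0.78
t9 R dpx -10.75 -14.5 score 0.79
the job is handed in; nothing more can be done
```

I handed the job in at about 29 s with the stack seated in the V and the fingers still holding it there. No verdict was reported.

**What I did:** My first push, with the fingers shut as a flat pusher, jammed the stack. The top disc ended up about 5 mm to the right and the lower ones to the left. I backed off, opened the fingers into a two-point cradle and pushed again, which evened the stack up and seated it. I then centred the cradle sideways and pressed the stop in.

**Last checks:**
- **Flushness:** In the top view the outline was that of one disc, about 52 px wide (measured just before the final press), and stayed centred between the flanks. The rims looked flush in the scene view. At about 3 mm per pixel this cannot confirm the 3.5 mm limit for each disc directly.
- **Stop travel:** The rear plate of the V had moved 2.75 px, about 9 mm, in the top view and was not moving. I did not check it against the brass pins separately.
- **Force:** The push was steady at about 13.5 N, which fits about 10 N of spring plus friction on the worktop. There were leftover loads of about -1.7 N sideways and +5 N upwards.
- **Other things on the bench:** I saw no sign that anything else had moved. I checked this only by eye in the pictures.

**Disagreements:**
- My template match on the flanks failed: its best matches were more than 10 px off to the side. I used only the plate match for the travel.
- The seat position differed by up to about 3 mm between the top and wrist cameras. I set the final sideways position by balancing the side force instead.

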